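# Unbolt the sachet caddy and flip its lid open

## Robot

A 7-joint arm with a two-finger parallel gripper is mounted at the origin on a cart in front of the work surface, level with it; the furniture and walls round the work are solid. World frame = base frame: x ahead of the robot, y to its left, z up, the work surface at z = 0. Lengths are in m, angles in rad, forces in N, time in s.
With the tool pointing down it reaches from about 0.4 to 0.875 m from the base axis. Payload 4.4 kg.
Tool frame: the origin (TCP) lies on the centre line of the jaws, within the pads' length; the fingertips stand manip.tip_extent ahead of it and the grasp point (between the pads) lies 6 mm ahead of it (manip.tip_extent is the distance from the TCP to the fingertips, in m); z points along the fingers, y is the line along which they close (so a half turn about z gives the same grasp; the last joint's range is limited). The gripper opens to 85 mm and grips with 20 to 120 N. Pads are 22 mm wide; open, the fingers measure 114 mm over their backs; the gripper's body (76 mm by 85 mm) begins 54 mm behind the grasp point. The pads swing forward as they close: fully open they stand 13 mm farther back than shut.
Start: joints at [1.064, 0.628, 0.038, 1.517, -0.027, 0.996, -0.02], TCP at [0.277, -0.588, 0.256] pointing down, gripper open.
Joint ranges: [-3.06, 3.06], [-0.37, 2.12], [-1.25, 1.32], [0.18, 2.47], [-1.1, 4.24], [0.23, 1.98], [-2.94, 2.94]. Speed limits (rad/s): [2.57, 2.57, 3.14, 3.14, 3.14, 3.14, 3.14].

## Interface

Orientations are given as a unit quaternion [x, y, z, w].
In Python, from workcell import manip, optics, finder gives the robot as it stands. The module is installed in compiled form; this text tells all that it offers.
- The arm moves only by the tool drive_tool, never from a script. Its arguments are lists of equal length, an entry for each row: "angular": the turn, a rotation vector about the tool's x, y, z in degrees, a list of three; "translation": the shift along the tool's x, y, z in mm, a list of three; "claw": the finger opening in mm, from 0 to 85.4. In form: {"angular": [[wx, wy, wz], ...], "translation": [[dx, dy, dz], ...], "claw": [claw, ...]}. A call has 1 to 8 rows; each row shifts and turns the commanded pose from where the row before left it, along the tool's axes as they then stand; what a row does not reach is not made up. A row lasts 1/8 s, in which the tool goes at most 62.5 mm and 10.7 degrees, less where a joint would pass 70% of its speed; a pose out of reach is approached as far as the arm can. A call is refused whole if a number of a shift passes 62.5 or a number of a turn 10.7, either way. A call with a gripper value outside its range is refused whole. The fingers move at their own pace and stop on an object; "force" is the grip in N (left out, the last holds). Time passes only in rows, so rows that do not move let the fingers close. It gives the time, the measured TCP pose, the force, the opening and the grip force at its end, in the units of the state.
- manip.get_state(): the state, without advancing time (a new reading comes with each control period).
- optics.camera(name): name is "scene" or "side" or "wrist"; returns the picture (384x512x3 uint8, blue, green, red); there is no depth.
- optics.calibration(name): a dict with "camera_matrix" (3x3 intrinsics, pixels), "eye" and "attitude" of the camera in the world. Camera axes: x right, y down, z forward; pixel columns grow to the right and rows downward; lengths in m; the calibration is good to about 2 mm. A picture is of the moment at which its call begins: read the wrist's pose just before it. calibration takes no time and is no camera call; for the wrist camera it gives the pose at the moment of the call.
- manip.sign_off(): hands the job in; it is judged then, once.
Trained networks look in the newest picture that a camera, given by its name, has taken for a name from the list of things; names that differ only in an ending like _2 or _b are one class to them, and where a whole thing is asked for, a point or a joint stands for the part that bears it (a point fixed in the world has none). Each returns a list of dicts, best first, with "confidence" (0 to 1); they miss things now and then, are a little off and sometimes report something else, mostly with a low value. They report only what shows in the picture. A call takes as long as a camera call.
- finder.recognise(camera, label): "rect" ([left, top, right, bottom] in pixels, round what is visible of it).
- finder.tip_of(camera, label): "position" ([row, column] in pixels: a listed point, or the origin of a listed thing).
The state is a dict: "time_s": time; "joints": joint angles; "qvel": joint speeds; "effort": joint torques, N m; "tcp_pos": TCP position; "orientation": TCP orientation; "wrist_force": force on the tool from outside, world axes, zero at the start; "ft_torque": the same for the moment, N m; "width": opening from 0.0 (shut) to 1.0 (fully open); "grip_force": force on a finger pad.
Only numpy, scipy, OpenCV 4.12 (cv2) and the standard library are available. Lean on these libraries where they do the work, as an engineer would, in place of code of your own. Each camera call takes 0.05 s, during which the arm holds its last target. There are 200 camera calls.

## Task

Open the wooden sachet caddy so that it stays open by itself: first slide the bolt on its top fully back, then flip the hinged lid up and over past upright so that it leans back on its own stop, and move clear. Use only light pushes of the fingertips or the outside of the fingers: do not pinch anything, do not shift, tip or lift the caddy, and leave the jars and the tin round it alone.

Things in the scene. Friction and masses are not known exactly. Their poses are not given: they have to be found in the camera images.
- caddy: Pale wooden box, 110 mm deep (its x), 180 wide (its y), rim 70 high; loose on the worktop (about 3 kg, slides if pushed with over some 12 N). Origin: centre of its underside; z up; its -x side is the front, roughly facing the robot; +y is its end farther to the robot's left. Lid over y = -90 to +27 mm; fixed deck, top 78 mm high, over y = +30 to +90 mm, carrying a brass slide bolt
- lid (a joint): Hinge angle of the lid, rad: 0 closed, grows as the front edge swings up and back, hard stop at 1.95 (leaning back). No spring: it falls shut below about 1.5, falls open above about 1.55. A board 8 mm thick, 117 mm wide, 150 g; needs about 0.8 N upward at its front edge. Axis along the caddy's y. The bolt's tongue blocks it until the bolt is drawn by 14 mm
- lid_lip (a point): Middle of the lower front edge of the lid; moves with the lid. Closed, it lies at caddy x = -80, y = -31.5, z = +70 mm: the lid overhangs the box's front face (x = -55 mm) by 25 mm, with nothing under the overhang, so that a fingertip can push it up from below
- lid_hinge (a point): Point on the hinge axis of the lid behind the lip, at caddy x = +55, y = -31.5, z = +70 mm; the lip is 135 mm from it. A wall shelf hangs over the back of the worktop: its front edge at world x = 0.60 m, its underside 457 mm above the worktop, so over the caddy the hand should lean back towards the robot
- bolt (a joint): Travel of the slide bolt, m: 0 = tongue fully over the lid, 0.030 = drawn fully back (end stop). It slides to the caddy's +y (away from the lid), takes about 1.5 N, stays where it is left; may start drawn by up to 6 mm. Two brass staples, tops 89 mm above the worktop, bridge it at caddy y = +33 and +87 mm
- bolt_knob (a point): Centre of the top of the bolt's knob, an upright brass pin of 12 mm diameter that stands 25 mm above the bolt's flat bar (bar's top 84.5 mm, knob's top 109.5 mm above the worktop), at caddy x = -25, y = +45 mm plus the bolt's travel; moves with the bolt
- honey: Honey jar with a lid, 68 x 73 x 90 mm tall, bystander; origin at the centre of its underside
- spice: Small spice jar, 45 mm diameter, 106 mm tall, bystander; origin at the centre of its underside
- tuna: Low round tin, 86 mm diameter, 40 mm tall, bystander; origin at the centre of its underside

How it is judged:
On the way, in this order (a step that is already met when the one before it is completed fails the run):
1. the bolt is drawn back while the lid is still shut (value of joint bolt above 0.025 m and value of joint lid below 0.15 rad), for 0.2 s.
2. the lid is over past upright (value of joint lid above 1.75 rad), for 0.2 s.
At the end, for the whole second after the job is handed in: The bolt is drawn to within 5 mm of its end stop, the lid leans back on its stop (more than 1.85 rad) at rest, the caddy stands flat at most 30 mm from where it stood, and the jars and the tin are at most 20 mm from where they stood (value of joint bolt above 0.025 m and value of joint lid above 1.85 rad and velocity of joint lid below 0.1 rad/s and angle between caddy's own z axis and vertical below 0.03 rad and distance of caddy from where it was at the start of the episode below 0.03 m and linear speed of caddy below 0.01 m/s and distance of each of honey, spice, tuna from where it was at the start of the episode below 0.02 m); the robot touches nothing.
It fails at once if the caddy is shifted more than 30 mm, tipped or lifted (distance of caddy from where it was at the start of the episode above 0.03 m or angle between caddy's own z axis and vertical above 0.1 rad or height (world z) of caddy above 0.01 m).
It fails at once if any part of the caddy is pinched or pressed hard (more than 30 N from the fingers) (contact force between the fingers and caddy above 30 N).
It fails at once if a jar or the tin is shifted more than 20 mm or lifted (distance of any of honey, spice, tuna from where it was at the start of the episode above 0.02 m).
It also fails if it takes over 45 s, if anything falls off the work surface, if the arm or the gripper's body presses on something with over 40 N, if the wrist force passes 120 N, or if a joint passes its speed limit or range.

## Working session

There is one attempt and no reset: what is moved stays moved. The work goes in short steps, Python scripts to look and compute and a tool call to move; the robot and the scene stay as the last step left them, time stands still between calls to the robot, and variables do not carry over. Pictures are saved under pics/ and viewed, at most 11 in all, crops included, and the job is handed in when it is done.

Besides the shell and the picture viewer there is one more tool, called after "Request:" as name(argument=value, ...), one argument or row to a line, values as JSON. drive_tool: Moves the arm, as the interface text tells. Its arguments: {"type":"object","properties":{"angular":{"type":"array"},"translation":{"type":"array"},"claw":{"type":"array"},"force":{"type":"number"}},"required":["angular","translation","claw"]}

```bash
mkdir -p pics; cat > h.py <<'E'
import numpy as np, cv2
from workcell import manip, optics, finder
from scipy.spatial.transform import Rotation as R
def cal(n):
    c=optics.calibration(n); a=np.array(c["attitude"])
    Rm=a if a.shape==(3,3) else R.from_quat(a).as_matrix()
    return np.array(c["camera_matrix"]),np.array(c["eye"]),Rm
def ray(n,rc):
    K,e,Rm=cal(n); d=Rm@np.linalg.solve(K,[rc[1],rc[0],1]); return e,d/np.linalg.norm(d)
def onz(n,rc,z):
    e,d=ray(n,rc); return e+d*(z-e[2])/d[2]
def proj(n,p):
    K,e,Rm=cal(n); q=K@(Rm.T@(np.array(p)-e)); return q[:2]/q[2]
E
python3 - <<'E'
from h import *
s=manip.get_state(); print(s, manip.tip_extent)
print(optics.calibration("scene"))
zs=dict(caddy=0,lid_lip=.07,lid_hinge=.07,bolt_knob=.1095,honey=0,spice=0,tuna=0)
ims=[]
for n in("scene","side"):
    im=optics.camera(n); cv2.imwrite(f"pics/{n}0.png",im); print(cal(n)[1])
    for l,z in zs.items():
        for r in finder.tip_of(n,l)[:2]: print(n,l,np.round(r["position"]),round(r["confidence"],2),np.round(onz(n,r["position"],z),3))
E
```

```text
{'time_s': 0.0, 'joints': array([ 1.06416656,  0.62936399,  0.03843208,  1.51837185, -0.0270198 ,
        0.99631703, -0.02001713]), 'qvel': array([-0.00073282, -0.00199969,  0.00027086, -0.00022752, -0.00054239,
        0.00019959, -0.00042716]), 'effort': array([-1.70439016e-04, -5.63411379e+01,  1.22625712e+00, -1.93448836e+01,
        1.10010777e-02,  1.06560200e-02, -8.55506471e-06]), 'tcp_pos': array([ 0.27713422, -0.58731001,  0.25537606]), 'orientation': array([ 9.75808553e-01,  2.18624622e-01, -2.14541087e-04, -9.47370034e-04]), 'wrist_force': array([-0.06924656,  0.14826471, -0.35514657]), 'ft_torque': array([-0.00086914,  0.06762769, -0.02613974]), 'grip_force': 0.0, 'width': 1.000824631761969} 0.025
{'camera_matrix': array([[452.00210929,   0.        , 254.4182441 ],
       [  0.        , 452.00210929, 193.50699178],
       [  0.        ,   0.        ,   1.        ]]), 'eye': array([0.36743505, 0.90744154, 1.03377668]), 'attitude': array([-0.05545254,  0.9010262 , -0.42855519,  0.03764635])}
[0.36743505 0.90744154 1.03377668]
scene caddy [234. 254.] 0.59 [ 0.532 -0.145  0
[... 177 characters left out ...]
olt_knob [217. 263.] 0.42 [ 0.495 -0.109  0.109]
scene honey [162. 253.] 0.63 [ 0.589 -0.552  0.   ]
scene spice [297. 223.] 0.85 [0.584 0.12  0.   ]
scene spice [160. 252.] 0.27 [ 0.593 -0.565  0.   ]
scene tuna [163. 279.] 0.95 [ 0.485 -0.552  0.   ]
[0.40493498 0.64869301 0.75444297]
side caddy [221. 253.] 0.7 [ 0.534 -0.165  0.   ]
side lid_lip [192. 281.] 0.66 [ 0.468 -0.207  0.07 ]
side lid_hinge [199. 228.] 0.58 [ 0.597 -0.161  0.07 ]
side bolt_knob [204. 272.] 0.42 [ 0.48  -0.111  0.11 ]
side honey [140. 250.] 0.95 [ 0.603 -0.556  0.   ]
side spice [201. 227.] 0.68 [ 0.615 -0.235  0.   ]
side spice [311. 208.] 0.65 [0.588 0.12  0.   ]
side tuna [148. 288.] 0.87 [ 0.472 -0.52   0.   ]
```

```bash
python3 - <<'E'
from h import *
a=cv2.imread("pics/scene0.png");b=cv2.imread("pics/side0.png")
f=lambda i:cv2.resize(i[110:330,160:360],(400,440),interpolation=cv2.INTER_CUBIC)
cv2.imwrite("pics/both.png",np.hstack([f(a),f(b)]))
E
```

```text
(no output)
```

View pics/both.png

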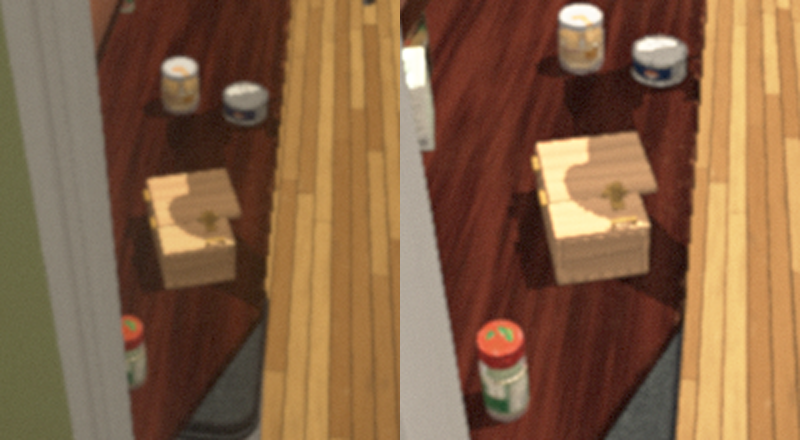

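Request:
drive_tool(
  angular=[
    [0, 0, 0],
    [0, 0, 0],
    [0, 0, 0],
    [0, 0, 0],
    [0, 0, 0],
    [0, 0, 0],
    [0, 0, 0],
    [0, 0, 0],
  ],
  translation=[
    [40, -43, -11],
    [40, -43, -11],
    [40, -43, -11],
    [40, -43, -11],
    [40, -43, -11],
    [40, -43, -11],
    [37, -40, -9],
    [0, 0, 0],
  ],
  claw=[0, 0, 0, 0, 0, 0, 0, 0],
)

```text
time_s: 1.8
tcp_pos: [0.4026, -0.196, 0.3323]
orientation: [0.975, 0.223, 0.001, -0.0]
wrist_force: [-0.1, -0.8, 0.1]
width: -0.005
grip_force: 0.0
```

```bash
cat > look.py <<'E'
from h import *
import sys
s=manip.get_state(); print(s["time_s"],s["tcp_pos"],s["orientation"],s["wrist_force"],s["width"])
im=optics.camera("wrist"); cv2.imwrite(f"pics/{sys.argv[1]}.png",im); print(cal("wrist")[1:])
for l,z in dict(caddy=0,lid_lip=.07,lid_hinge=.07,bolt_knob=.1095).items():
    for r in finder.tip_of("wrist",l)[:2]: print(l,np.round(r["position"]),round(r["confidence"],2),np.round(onz("wrist",r["position"],z),3))
E
python3 look.py w1
```

```text
1.8 [ 0.40264467 -0.19599949  0.33233518] [ 9.74865232e-01  2.22790833e-01  1.41730446e-03 -1.24285670e-04] [-0.05554854 -0.77548933  0.10641666] -0.004518860452623693
(array([ 0.47608301, -0.16273778,  0.45037427]), array([[ 0.43151966, -0.85433809, -0.28965015],
       [-0.90210254, -0.40819363, -0.1399606 ],
       [ 0.00134032,  0.32168988, -0.94684414]]))
caddy [ 40. 265.] 0.83 [ 0.527 -0.16   0.   ]
lid_lip [116. 283.] 0.58 [ 0.457 -0.215  0.07 ]
```

View pics/w1.png

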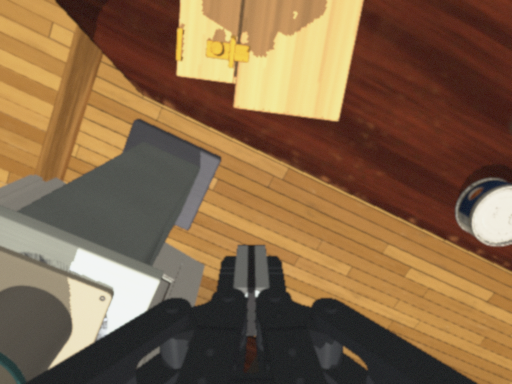

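```bash
python3 - <<'E'
from h import *
P=lambda c,r,z:onz("wrist",(r,c),z)
a=P(234.5,108.5,.078);b=P(338.5,121.5,.078);print(a,b,np.linalg.norm(a-b))
d=P(177,75,.078);e=P(233,82,.078);print(d,e,np.linalg.norm(d-e)); k=P(217,48,.1095);print("knob",k)
ya=(a-b)[:2]/np.linalg.norm((a-b)[:2]); th=np.arctan2(-ya[0],ya[1]); print(np.degrees(th))
y2=(d-e)[:2]; print(np.degrees(np.arctan2(-y2[0],y2[1])))
xa=np.array([np.cos(th),np.sin(th)])
for p,c in((a,(-.08,.027)),(b,(-.08,-.09)),(d,(-.055,.09)),(e,(-.055,.03))): print(p[:2]-xa*c[0]-ya*c[1])
o=a[:2]+xa*.08-ya*.027
print("knob caddy",(k[:2]-o)@xa,(k[:2]-o)@ya)
E
```

```text
[ 0.44170528 -0.16239307  0.078     ] [ 0.47761143 -0.271576    0.078     ] 0.1149354779275137
[ 0.44722693 -0.09357683  0.078     ] [ 0.46589037 -0.14976987  0.078     ] 0.05921133433564682
knob [ 0.48791815 -0.12517286  0.1095    ]
18.204082188736542
18.372917912214668
[ 0.52613614 -0.1630495 ]
[ 0.52549117 -0.16108831]
[ 0.5275904  -0.16189017]
[ 0.52750969 -0.16108622]
knob caddy -0.024472411306304388 0.04792030918207174
```

Request:
drive_tool(
  angular=[
    [0, 0, 7.5],
    [0, 0, 0],
    [0, 0, 0],
    [0, 0, 0],
    [0, 0, 0],
    [0, 0, 0],
  ],
  translation=[
    [0, 0, 0],
    [26, -2, 45],
    [26, -2, 45],
    [26, -2, 45],
    [26, -1, 45],
    [0, 0, 0],
  ],
  claw=[0, 0, 0, 0, 0, 0],
)

```text
time_s: 2.8
tcp_pos: [0.4965, -0.1614, 0.1475]
orientation: [0.988, 0.154, -0.003, -0.002]
wrist_force: [-0.1, -0.1, 0.5]
width: -0.002
grip_force: 0.0
```

```bash
cat >> h.py <<'E'
O=np.array([.527,-.162,0]); CR=R.from_euler('z',18.2,degrees=True)
def cad():
    s=manip.get_state(); Rt=R.from_quat(s["orientation"]); p=np.array(s["tcp_pos"])
    print("t",round(s["time_s"],2),"tcp caddy mm",np.round(CR.inv().apply(p-O)*1000,1),"tip",np.round(CR.inv().apply(p+Rt.apply([0,0,.025])-O)*1000,1))
    print("tool axes in caddy\n",np.round((CR.inv()*Rt).as_matrix(),3),"F caddy",np.round(CR.inv().apply(s["wrist_force"]),2),"j",np.round(s["joints"],2))
E
python3 -c "
from h import *
cad()"; python3 look.py w2
```

```text
t 2.8 tcp caddy mm [-28.8  10.1 147.5] tip [-29.   10.2 122.5]
tool axes in caddy
 [[ 1.    -0.008 -0.006]
 [-0.008 -1.     0.004]
 [-0.006 -0.004 -1.   ]] F caddy [-0.13 -0.03  0.54] j [ 0.28  0.61 -0.02  1.97  0.02  0.57 -1.02]
2.8 [ 0.49646422 -0.1614401   0.14753139] [ 0.98799825  0.15442437 -0.00317876 -0.00156861] [-0.11250643 -0.06803829  0.54431207] -0.001589998581173368
(array([ 0.57583764, -0.13723951,  0.2677108 ]), array([[ 0.30478011, -0.90012016, -0.31127605],
       [-0.9524214 , -0.28859204, -0.09802098],
       [-0.00160113,  0.32634082, -0.94525082]]))
caddy [146. 255.] 0.73 [ 0.528 -0.156  0.   ]
lid_lip [279. 300.] 0.91 [ 0.461 -0.211  0.07 ]
lid_hinge [ 66. 311.] 0.95 [ 0.594 -0.168  0.07 ]
bolt_knob [230. 165.] 0.61 [ 0.491 -0.117  0.109]
```

View pics/w2.png

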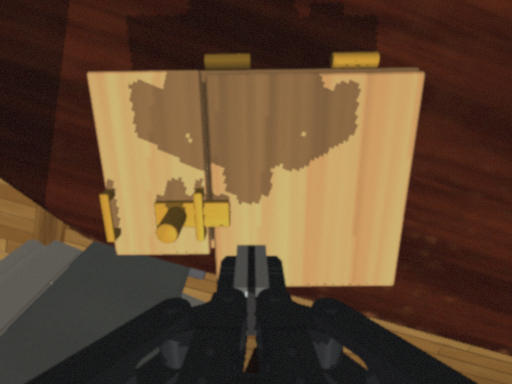

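```bash
python3 - <<'E'
from h import *
for c,r,z in((217,286,.078),(395,286,.078),(422,70,.078),(88,72,.078),(116,255,.078),(167,233,.1095),(237,250,.1225),(268,250,.1225)):
    print((c,r),np.round(CR.inv().apply(onz("wrist",(r,c),z)-O)*1000,1))
E
```

```text
(217, 286) [-76.8  31.3  78. ]
(395, 286) [-78.  -89.6  78. ]
(422, 70) [ 59.6 -86.4  78. ]
(88, 72) [60.2 96.1 78. ]
(116, 255) [-52.4  96.5  78. ]
(167, 233) [-22.1  52.9 109.5]
(237, 250) [-25.7  15.  122.5]
(268, 250) [-25.8  -0.6 122.5]
```

Request:
drive_tool(
  angular=[
    [0, 0, 0],
    [0, 0, 0],
    [0, 0, 0],
    [0, 0, 0],
    [0, 0, 0],
  ],
  translation=[
    [5, 0, 14],
    [0, 0, 13],
    [0, -6, 0],
    [0, -6, 0],
    [0, 0, 0],
  ],
  claw=[0, 0, 0, 0, 0],
)

```text
time_s: 3.68
tcp_pos: [0.4987, -0.1479, 0.1245]
orientation: [0.988, 0.155, 0.0, -0.0]
wrist_force: [0.3, -0.2, 0.5]
width: 0.003
grip_force: 0.0
```

```bash
python3 -c "
from h import *
cad()"
```

```text
t 3.67 tcp caddy mm [-22.5  22.2 124.5] tip [-22.5  22.2  99.5]
tool axes in caddy
 [[ 1.    -0.007  0.   ]
 [-0.007 -1.     0.   ]
 [ 0.    -0.    -1.   ]] F caddy [ 0.22 -0.26  0.49] j [ 0.25  0.64 -0.02  1.99  0.02  0.51 -1.05]
```

Request:
drive_tool(
  angular=[
    [0, 0, 0],
    [0, 0, 0],
    [0, 0, 0],
    [0, 0, 0],
    [0, 0, 0],
  ],
  translation=[
    [0, -4, 2],
    [0, -4, 0],
    [0, -4, 0],
    [0, -4, 0],
    [0, 0, 0],
  ],
  claw=[0, 0, 0, 0, 0],
)

```text
time_s: 4.3
tcp_pos: [0.4939, -0.1335, 0.1224]
orientation: [0.988, 0.154, 0.0, 0.0]
wrist_force: [0.0, -1.3, 0.3]
width: 0.003
grip_force: 0.1
```

```bash
python3 -c "
from h import *
cad()"
```

```text
t 4.3 tcp caddy mm [-22.6  37.4 122.4] tip [-22.5  37.4  97.4]
tool axes in caddy
 [[ 1.    -0.007  0.   ]
 [-0.007 -1.    -0.   ]
 [ 0.     0.    -1.   ]] F caddy [-0.37 -1.25  0.28] j [ 0.22  0.64 -0.01  2.02  0.02  0.48 -1.07]
```

Request:
drive_tool(
  angular=[
    [0, 0, 0],
    [0, 0, 0],
    [0, 0, 0],
    [0, 0, 0],
    [0, 0, 0],
    [0, 0, 0],
  ],
  translation=[
    [0, -4, 0],
    [0, -4, 0],
    [0, -4, 0],
    [0, -4, 0],
    [0, -3, 0],
    [0, 0, 0],
  ],
  claw=[0, 0, 0, 0, 0, 0],
)

```text
time_s: 5.05
tcp_pos: [0.4879, -0.115, 0.1223]
orientation: [0.988, 0.155, -0.0, -0.0]
wrist_force: [-0.2, 0.4, 0.5]
width: -0.0
grip_force: 0.1
```

```bash
python3 -c "
from h import *
cad()"; python3 look.py w3
```

```text
t 5.05 tcp caddy mm [-22.5  56.8 122.3] tip [-22.5  56.9  97.3]
tool axes in caddy
 [[ 1.    -0.007 -0.   ]
 [-0.007 -1.     0.   ]
 [-0.    -0.    -1.   ]] F caddy [-0.04  0.4   0.53] j [ 0.18  0.63 -0.01  2.05  0.01  0.47 -1.1 ]
5.05 [ 0.48788483 -0.1150275   0.12228747] [ 9.87982525e-01  1.54565409e-01 -1.65637472e-04 -1.93011510e-04] [-0.16164358  0.3720636   0.52748818] -2.5863588431811885e-05
(array([ 0.56688128, -0.08966666,  0.24065958]), array([[ 3.06116555e-01, -9.01041252e-01, -3.07274008e-01],
       [-9.51994035e-01, -2.89770092e-01, -9.86947377e-02],
       [-1.10787652e-04,  3.22735116e-01, -9.46489320e-01]]))
caddy [166. 318.] 0.64 [ 0.525 -0.156  0.   ]
lid_lip [313. 380.] 0.93 [ 0.462 -0.207  0.07 ]
lid_hinge [ 80. 418.] 0.81 [ 0.592 -0.167  0.07 ]
bolt_knob [270. 207.] 0.82 [ 0.484 -0.096  0.11 ]
```

View pics/w3.png

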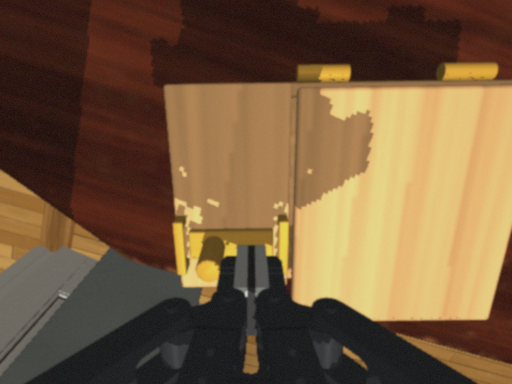

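Request:
drive_tool(
  angular=[
    [0, 0, 0],
    [0, 0, 0],
    [0, 0, 0],
  ],
  translation=[
    [0, -2, 0],
    [0, -2, 0],
    [0, 0, 0],
  ],
  claw=[0, 0, 0],
)

```text
time_s: 5.68
tcp_pos: [0.4869, -0.1116, 0.1224]
orientation: [0.988, 0.154, 0.0, 0.0]
wrist_force: [0.3, -0.8, 0.3]
width: 0.001
grip_force: 0.5
```

Request:
drive_tool(
  angular=[
    [0, 0, 0],
    [0, 0, 0],
    [0, 0, 0],
  ],
  translation=[
    [0, -2, 0],
    [0, -1, 0],
    [0, 0, 0],
  ],
  claw=[0, 0, 0],
)

```text
time_s: 6.05
tcp_pos: [0.4861, -0.1091, 0.1224]
orientation: [0.988, 0.154, 0.0, 0.0]
wrist_force: [1.6, -2.6, -0.7]
width: -0.001
grip_force: 1.3
```

Request:
drive_tool(
  angular=[
    [0, 0, 0],
    [0, 0, 0],
  ],
  translation=[
    [0, -1.5, 0],
    [0, 0, 0],
  ],
  claw=[0, 0],
)

```text
time_s: 6.3
tcp_pos: [0.486, -0.1086, 0.1225]
orientation: [0.988, 0.154, 0.001, 0.001]
wrist_force: [1.4, -5.9, -1.2]
width: -0.001
grip_force: 2.7
```

```bash
python3 -c "
from h import *
cad()"; python3 look.py w4
```

```text
t 6.3 tcp caddy mm [-22.3  63.5 122.5] tip [-22.3  63.5  97.5]
tool axes in caddy
 [[ 1.    -0.009  0.001]
 [-0.009 -1.    -0.002]
 [ 0.001  0.002 -1.   ]] F caddy [-0.5  -6.01 -1.25] j [ 0.17  0.62 -0.01  2.06  0.01  0.46 -1.11]
6.3 [ 0.48597602 -0.10862391  0.12248972] [9.88089260e-01 1.53878535e-01 5.44271942e-04 8.45196510e-04] [ 1.40676524 -5.86755929 -1.24933982] -0.0005738326085934338
(array([ 0.564712  , -0.0831036 ,  0.24090742]), array([[ 0.30481637, -0.90192544, -0.30596972],
       [-0.95240877, -0.28794196, -0.10003476],
       [ 0.00212238,  0.32190048, -0.94677113]]))
caddy [159. 328.] 0.85 [ 0.53  -0.154  0.   ]
lid_lip [313. 394.] 0.91 [ 0.463 -0.209  0.07 ]
lid_hinge [ 80. 428.] 0.64 [ 0.592 -0.166  0.07 ]
bolt_knob [273. 210.] 0.82 [ 0.481 -0.091  0.109]
bolt_knob [164. 329.] 0.24 [ 0.544 -0.123  0.109]
```

Request:
drive_tool(
  angular=[
    [0, 0, 0],
    [0, 0, 0],
    [0, 0, 0],
    [0, 0, 0],
    [0, 0, 0],
    [0, 10, 0],
    [0, 10, 0],
    [0, 0, 0],
  ],
  translation=[
    [0, 8, -4],
    [0, 10, -40],
    [-38, 26, -10],
    [-38, 26, 0],
    [-38, 25, 0],
    [0, 0, 0],
    [0, 0, 0],
    [0, 0, 0],
  ],
  claw=[0, 0, 0, 0, 0, 0, 0, 0],
)

```text
time_s: 7.55
tcp_pos: [0.4059, -0.2276, 0.1754]
orientation: [0.979, 0.153, 0.132, -0.031]
wrist_force: [-0.3, -0.4, 0.4]
width: -0.002
grip_force: 0.0
```

```bash
python3 - <<'E'
from h import *
cad()
s=manip.get_state();print(repr(s["joints"]),repr(s["tcp_pos"]),repr(s["orientation"]))
optics.camera("side")
for l,z in dict(caddy=0,lid_lip=.07,lid_hinge=.07,bolt_knob=.1095).items():
    for r in finder.tip_of("side",l)[:1]: print(l,np.round(r["position"]),round(r["confidence"],2),np.round(CR.inv().apply(onz("side",r["position"],z)-O),3))
E
```

```text
t 7.55 tcp caddy mm [-135.5  -24.5  175.4] tip [-128.8  -24.   151.3]
tool axes in caddy
 [[ 0.963 -0.005  0.268]
 [-0.01  -1.     0.017]
 [ 0.268 -0.019 -0.963]] F caddy [-0.4  -0.33  0.38] j [ 0.8   0.48 -0.27  2.23 -0.33  0.31 -0.38]
array([ 0.80295489,  0.4799853 , -0.26907295,  2.22806484, -0.3329864 ,
        0.30539046, -0.37667913]) array([ 0.40593744, -0.22757561,  0.17536989]) array([ 0.97882895,  0.15317448,  0.13226443, -0.03061997])
caddy [222. 250.] 0.8 [ 0.013 -0.002  0.   ]
lid_lip [189. 282.] 0.61 [-0.077 -0.036  0.07 ]
lid_hinge [202. 229.] 0.63 [ 0.064 -0.011  0.07 ]
bolt_knob [210. 272.] 0.45 [-0.024  0.083  0.11 ]
```

```bash
cat > kin.py <<'E'
import numpy as np, itertools
from scipy.optimize import least_squares
from scipy.spatial.transform import Rotation as R
D=[([1.06416656,.62936399,.03843208,1.51837185,-.0270198,.99631703,-.02001713],[.27713422,-.58731,.25537606],[.975808553,.218624622,-.000214541,-.00094737]),
([.28,.61,-.02,1.97,.02,.57,-1.02],[.4965,-.1614,.1475],[.988,.1544,-.0032,-.0016]),
([.17,.62,-.01,2.06,.01,.46,-1.11],[.486,-.1086,.1225],[.98809,.15388,.00054,.000845]),
([.80295489,.4799853,-.26907295,2.22806484,-.3329864,.30539046,-.37667913],[.40593744,-.22757561,.17536989],[.97882895,.15317448,.13226443,-.03061997])]
def fk(q,S,p):
    h,L1,a,L2,L3,b,c=p
    M=R.from_euler('z',S[0]*q[0])*R.from_euler('y',q[1]); x=np.array([0,0,h])+R.from_euler('z',S[0]*q[0]).apply([b,0,0])
    M=M*R.from_euler('z',S[1]*q[2]); x=x+M.apply([a,0,L1]); M=M*R.from_euler('y',q[3])
    M=M*R.from_euler('z',S[2]*q[4]); x=x+M.apply([-a,0,L2]); M=M*R.from_euler('y',q[5]); x=x+M.apply([0,0,L3])
    return x,M*R.from_euler('z',S[3]*q[6]+c)
def res(p,S):
    o=[]
    for q,x,r in D:
        X,M=fk(q,S,p); o+=list(X-x)+list(.3*(M.inv()*R.from_quat(r)).as_rotvec())
    return np.array(o)
def fit():
    best=None
    for S in itertools.product([-1,1],repeat=4):
        for c0 in (0,np.pi,1.57,-1.57):
            f=least_squares(res,[.3,.56,0,.37,.3,0,c0],args=(S,))
            if best is None or f.cost<best[0]: best=(f.cost,S,f.x)
    return best
if __name__=="__main__":
    b=fit(); print(b); print(np.round(res(b[2],b[1]).reshape(-1,6),4))
E
python3 kin.py
```

```text
(np.float64(0.001141971545452845), (-1, -1, -1, -1), array([2.86435629e-01, 4.94130249e-01, 1.47303785e-03, 3.74050941e-01,
       2.27112145e-01, 4.15864036e-02, 1.56904034e+00]))
[[ 0.0243  0.0143 -0.0001 -0.      0.      0.0005]
 [ 0.0094  0.0233  0.0002 -0.0003  0.0002 -0.0012]
 [ 0.0056  0.0279  0.0039 -0.0007 -0.0004  0.0002]
 [-0.0008  0.003  -0.004  -0.     -0.      0.0005]]
```

```bash
python3 - <<'E'
s=open('kin.py').read()
s=s.replace("h,L1,a,L2,L3,b,c=p","h,L1,a,L2,L3,b,c,y=p").replace("[b,0,0]","[b,y,0]").replace(".3,0,c0]",".3,0,c0,0.]")
open('kin.py','w').write(s)
E
cat > ik.py <<'E'
from kin import *
lo=np.array([-3.06,-.37,-1.25,.18,-1.1,.23,-2.94]);hi=np.array([3.06,2.12,1.32,2.47,4.24,1.98,2.94])
_,S,P=fit()
CR=R.from_euler('z',18.2,degrees=True);O=np.array([.527,-.162,0])
def ik(pc,Rc,q0):
    x=CR.apply(np.array(pc)/1000)+O; M=CR*Rc
    def f(q):
        X,m=fk(q,S,P); return np.r_[(X-x)*10,3*(m.inv()*M).as_rotvec(),.003*(q-q0)]
    s=least_squares(f,np.clip(q0,lo+.01,hi-.01),bounds=(lo,hi)); X,m=fk(s.x,S,P)
    return s.x,np.linalg.norm(X-x)*1000,np.degrees((m.inv()*M).magnitude())
E
python3 kin.py; python3 - <<'E'
from ik import *
base=R.from_matrix(np.diag([1.,-1,-1]))
q0=np.array(D[3][0])
for bear in (0,20,40):
  for phi in (20,30,40,50,60):
    Rz=R.from_euler('z',bear,degrees=True)
    Rc=Rz*base*R.from_euler('y',phi,degrees=True)
    d=Rc.apply([0,0,1]);u=Rc.apply([1,0,0])
    out=[]
    for c in ((-64,-31.5,45),(-40,-31.5,100),(20,-31.5,150),(50,-31.5,150)):
        t=np.array(c)-25*d-8*u
        best=min((ik(t,Rc,q) for q in (q0,[.8,.3,-.8,2.3,-.8,.4,-.3],[.8,.3,.8,2.3,.8,.4,-.3],[.5,.2,-.9,2.3,1.,.8,-1.5])),key=lambda r:r[1]+3*r[2])
        out.append("%.1f/%.1f"%best[1:])
        if c[2]==45: q=best[0]
    print(bear,phi,out,np.round(q,2))
E
```

```text
(np.float64(6.988028462824044e-06), (-1, -1, -1, -1), array([ 0.3482185 ,  0.54084016,  0.0046783 ,  0.38112061,  0.32302799,
        0.00451431,  1.56904034, -0.02727577]))
[[ 0.0003  0.0005  0.0005 -0.      0.      0.0005]
 [ 0.     -0.002  -0.0017 -0.0003  0.0002 -0.0012]
 [-0.0001  0.0015  0.001  -0.0007 -0.0004  0.0002]
 [-0.      0.      0.0002 -0.     -0.      0.0005]]
0 20 ['0.0/0.0', '0.0/0.0', '0.0/0.0', '0.0/0.0'] [ 1.13  0.95 -0.87  2.2   1.67  0.39 -2.27]
0 30 ['0.0/0.0', '0.0/0.0', '0.0/0.0', '0.0/0.0'] [ 1.38  1.23 -1.17  2.26  1.96  0.62 -2.35]
0 40 ['0.0/0.0', '0.0/0.0', '0.0/0.0', '0.0/0.0'] [ 1.52  1.42 -1.25  2.31  2.17  0.65 -2.35]
0 50 ['0.0/0.0', '0.0/0.0', '0.0/0.0', '0.0/0.0'] [ 1.64  1.57 -1.25  2.33  2.36  0.58 -2.32]
0 60 ['0.0/0.0', '0.0/0.0', '0.0/0.0', '0.0/0.0'] [ 1.77  1.75 -1.25  2.31  2.45  0.49 -2.18]
20 20 ['0.0/0.0', '0.0/0.0', '0.0/0.0', '0.0/0.0'] [ 1.12  0.94 -0.79  2.1   1.04  0.32 -1.29]
20 30 ['0.0/0.0', '0.0/0.0', '0.0/0.0', '0.0/0.0'] [ 1.28  1.04 -0.88  2.12  1.11  0.23 -1.22]
20 40 ['0.0/0.0', '0.0/0.0', '0.0/0.0', '0.0/0.0'] [ 1.46  1.21 -1.    2.13  1.18  0.23 -1.15]
20 50 ['0.0/0.0', '0.0/0.0', '0.0/0.0', '0.0/0.0'] [ 1.6   1.4  -1.1   2.11  1.1   0.25 -0.91]
20 60 ['0.0/0.0', '0.0/0.0', '0.0/0.0', '0.0/0.0'] [ 1.72  1.63 -1.22  2.06  1.02  0.36 -0.69]
40 20 ['0.0/0.0', '0.0/0.0', '0.0/0.0', '0.0/0.0'] [ 0.91  0.84 -0.45  2.   -0.05  0.37  0.09]
40 30 ['0.0/0.0', '0.0/0.0', '0.0/0.0', '0.0/0.0'] [ 1.11  0.95 -0.61  1.97 -0.08  0.4   0.22]
40 40 ['0.0/0.0', '0.0/0.0', '0.0/0.0', '0.0/0.0'] [ 1.26  1.07 -0.73  1.93 -0.11  0.47  0.35]
40 50 ['0.0/0.0', '0.0/0.0', '0.0/0.0', '0.0/0.0'] [ 1.37  1.2  -0.8   1.87 -0.15  0.56  0.46]
40 60 ['0.0/0.0', '0.0/0.0', '0.0/0.0', '0.0/0.0'] [ 1.44  1.33 -0.84  1.81 -0.2   0.66  0.58]
```

```bash
cat > go.py <<'E'
# usage: go.py tipx tipy tipz : rotation rows and tool-frame shift to tip target
from h import *
import sys
Rc=R.from_euler('z',40,degrees=True)*R.from_matrix(np.diag([1.,-1,-1]))*R.from_euler('y',40,degrees=True)
s=manip.get_state(); Rt=CR.inv()*R.from_quat(s["orientation"]); tip=CR.inv().apply(s["tcp_pos"]-O)*1000+Rt.apply([0,0,25])
print("t",round(s["time_s"],2),"tip",np.round(tip,1),"F",np.round(CR.inv().apply(s["wrist_force"]),2),"j",np.round(s["joints"],2))
print("rotvec left (tool,deg)",np.round((Rt.inv()*Rc).as_rotvec(degrees=True),1))
t=np.array(list(map(float,sys.argv[1:4])))
print("shift with final rot",np.round(Rc.inv().apply(t-25*Rc.apply([0,0,1])-CR.inv().apply(s["tcp_pos"]-O)*1000),1), "with current rot(tip)",np.round(Rt.inv().apply(t-tip),1))
E
python3 go.py -135 -40 60
```

```text
t 7.8 tip [-125.3  -24.   151.8] F [-0.11  0.38  0.26] j [ 0.8   0.48 -0.27  2.22 -0.33  0.3  -0.38]
rotvec left (tool,deg) [ 18.   23.  -35.9]
shift with final rot [-83.9  10.   55.9] with current rot(tip) [-34.1  17.4  85.5]
```

Request:
drive_tool(
  angular=[
    [3.6, 4.6, -7.2],
    [3.6, 4.6, -7.2],
    [3.6, 4.6, -7.2],
    [3.6, 4.6, -7.2],
    [3.6, 4.6, -7.2],
    [0, 0, 0],
  ],
  translation=[
    [0, 0, 0],
    [0, 0, 0],
    [0, 0, 0],
    [0, 0, 0],
    [0, 0, 0],
    [0, 0, 0],
  ],
  claw=[0, 0, 0, 0, 0, 0],
)

```text
time_s: 8.55
tcp_pos: [0.4086, -0.2284, 0.1743]
orientation: [0.822, 0.455, 0.299, -0.167]
wrist_force: [0.2, 0.3, 0.7]
width: 0.002
grip_force: 0.0
```

```bash
python3 go.py -135 -35 70
```

```text
t 8.55 tip [-120.8  -15.8  155.2] F [0.3  0.18 0.67] j [ 1.4   0.81 -0.82  2.04 -0.22  0.63  0.36]
rotvec left (tool,deg) [ 0.  -0.  -0.2]
shift with final rot [-72.5   5.7  50.3] with current rot(tip) [-72.5   5.9  50.3]
```

Request:
drive_tool(
  angular=[
    [0, 0, 0],
    [0, 0, 0],
    [0, 0, 0],
  ],
  translation=[
    [-36, 3, 25],
    [-36, 3, 25],
    [0, 0, 0],
  ],
  claw=[0, 0, 0],
)

```text
time_s: 8.93
tcp_pos: [0.4002, -0.2487, 0.0895]
orientation: [0.822, 0.456, 0.297, -0.168]
wrist_force: [-0.1, 0.5, 0.3]
width: 0.004
grip_force: 0.0
```

```bash
python3 go.py -120 -25 28;python3 go.py -74 -25 28; python3 -c "
from h import *
cv2.imwrite('pics/s5.png',cv2.resize(optics.camera('side')[90:310,130:380],(750,660))[:600])"
```

```text
t 8.93 tip [-135.3  -32.3   70.3] F [0.1  0.49 0.35] j [ 1.39  0.97 -0.74  2.02 -0.15  0.53  0.42]
rotvec left (tool,deg) [-0.2  0.1 -0.3]
shift with final rot [-14.6   4.2  43. ] with current rot(tip) [-14.6   4.5  43. ]
t 8.93 tip [-135.3  -32.3   70.3] F [0.1  0.49 0.35] j [ 1.39  0.97 -0.74  2.02 -0.15  0.53  0.42]
rotvec left (tool,deg) [-0.2  0.1 -0.3]
shift with final rot [12.4 33.7 65.6] with current rot(tip) [12.6 34.  65.5]
```

View pics/s5.png

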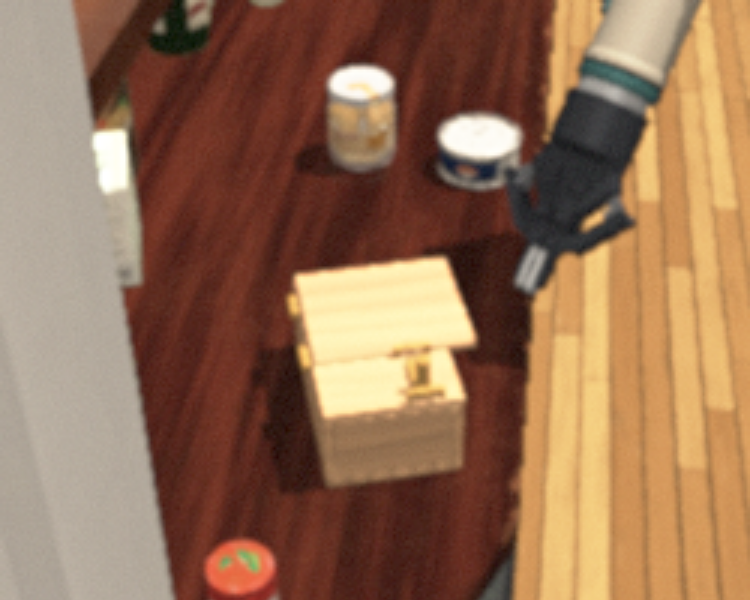

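Request:
drive_tool(
  angular=[
    [0, 0, 0],
    [0, 0, 0],
    [0, 0, 0],
    [0, 0, 0],
    [0, 0, 0],
    [0, 0, 0],
  ],
  translation=[
    [-7, 2, 22],
    [-7, 2, 21],
    [9, 10, 8],
    [9, 10, 7],
    [6, 6, 5],
    [0, 0, 0],
  ],
  claw=[0, 0, 0, 0, 0, 0],
)

```text
time_s: 9.72
tcp_pos: [0.4527, -0.2245, 0.05]
orientation: [0.821, 0.457, 0.299, -0.166]
wrist_force: [-0.0, -0.7, -0.9]
width: -0.0
grip_force: 0.0
```

```bash
python3 go.py -71 -25 30; python3 go.py -71 -25 75
```

```text
t 9.72 tip [-77.8 -25.9  30.8] F [-0.26 -0.68 -0.94] j [ 1.27  1.05 -0.72  1.99 -0.15  0.43  0.39]
rotvec left (tool,deg) [0.  0.  0.1]
shift with final rot [3.9 3.7 4.4] with current rot(tip) [3.9 3.7 4.4]
t 9.72 tip [-77.8 -25.9  30.8] F [-0.26 -0.68 -0.94] j [ 1.27  1.05 -0.72  1.99 -0.15  0.43  0.39]
rotvec left (tool,deg) [0.  0.  0.1]
shift with final rot [ 32.8   3.7 -30.1] with current rot(tip) [ 32.8   3.8 -30.1]
```

Request:
drive_tool(
  angular=[
    [0, 0, 0],
    [0, 0, 0],
    [0, 0, 0],
    [0, 0, 0],
  ],
  translation=[
    [4, 4, 4],
    [6, 0, -7],
    [6, 0, -7],
    [0, 0, 0],
  ],
  claw=[0, 0, 0, 0],
)

```text
time_s: 10.22
tcp_pos: [0.4578, -0.2219, 0.0677]
orientation: [0.821, 0.457, 0.298, -0.166]
wrist_force: [-3.7, -1.1, -0.1]
width: -0.002
grip_force: 0.0
```

```bash
python3 go.py -66 -25 80
```

```text
t 10.22 tip [-72.2 -25.   48.6] F [-3.89  0.12 -0.06] j [ 1.26  1.02 -0.73  1.99 -0.17  0.45  0.37]
rotvec left (tool,deg) [-0.  0. -0.]
shift with final rot [ 23.8   4.  -21. ] with current rot(tip) [ 23.8   4.  -21.1]
```

```bash
python3 look.py w6
```

```text
10.225 [ 0.45776545 -0.22194079  0.06772465] [ 0.82120877  0.45699172  0.2984931  -0.1663628 ] [-3.73276799 -1.10032985 -0.06285054] -0.002308241320609387
(array([ 0.45127337, -0.23197827,  0.21164916]), array([[ 8.50233791e-01, -4.91156759e-01,  1.89387272e-01],
       [-5.26405076e-01, -7.92997505e-01,  3.06680051e-01],
       [-4.44346150e-04, -3.60444164e-01, -9.32780686e-01]]))
caddy [159. 290.] 0.76 [ 0.532 -0.154  0.   ]
lid_lip [248. 254.] 0.75 [ 0.468 -0.207  0.07 ]
```

View pics/w6.png

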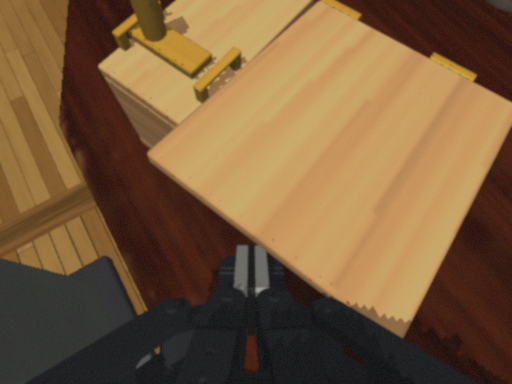

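```bash
python3 - <<'E'
from h import *
for c,r,z in((149,155,.078),(410,322,.078),(510,100,.078),(320,2,.078),(252,240,.078),(252,248,.06)):
    print((c,r),np.round(CR.inv().apply(onz("wrist",(r,c),z)-O)*1000,1))
E
python3 - <<'E'
from ik import *
b=R.from_matrix(np.diag([1.,-1,-1])); q=np.array([1.26,1.02,-.73,1.99,-.17,.45,.37])
for bear,phi in((40,60),(30,60),(20,60),(30,70),(20,70),(10,60)):
  Rc=R.from_euler('z',bear,degrees=True)*b*R.from_euler('y',phi,degrees=True); d=Rc.apply([0,0,1])
  for t in((-130,-31,60),(-79,-31,53),(-50,-31,118),(-9,-31,158),(60,-31,172)):
    r=ik(np.array(t)-25*d,Rc,q); print(bear,phi,t,np.round(r[1:],1),np.round(r[0],2))
E
```

```text
(149, 155) [-69.5  37.6  78. ]
(410, 322) [-55.5 -88.1  78. ]
(510, 100) [ 63. -74.  78.]
(320, 2) [57.3 34.3 78. ]
(252, 240) [-69.5 -22.9  78. ]
(252, 248) [-69.1 -22.6  60. ]
40 60 (-130, -31, 60) [0. 0.] [ 1.55  1.28 -0.83  1.87 -0.18  0.72  0.6 ]
40 60 (-79, -31, 53) [0. 0.] [ 1.47  1.31 -0.85  1.83 -0.19  0.67  0.57]
40 60 (-50, -31, 118) [0. 0.] [ 1.44  1.2  -0.91  1.84 -0.25  0.7   0.5 ]
40 60 (-9, -31, 158) [0. 0.] [ 1.38  1.15 -0.94  1.8  -0.29  0.71  0.43]
40 60 (60, -31, 172) [0. 0.] [ 1.26  1.15 -0.95  1.72 -0.32  0.7   0.37]
30 60 (-130, -31, 60) [0. 0.] [ 1.65  1.3  -0.89  1.99 -0.21  0.51  0.57]
30 60 (-79, -31, 53) [0. 0.] [ 1.56  1.33 -0.91  1.96 -0.22  0.45  0.53]
30 60 (-50, -31, 118) [0. 0.] [ 1.52  1.22 -0.97  1.97 -0.29  0.47  0.46]
30 60 (-9, -31, 158) [0. 0.] [ 1.46  1.16 -1.01  1.95 -0.33  0.47  0.4 ]
30 60 (60, -31, 172) [0. 0.] [ 1.33  1.15 -1.02  1.87 -0.36  0.45  0.34]
20 60 (-130, -31, 60) [0. 0.] [ 1.73  1.35 -0.95  2.12 -0.2   0.28  0.51]
20 60 (-79, -31, 53) [0. 0.] [ 1.6   1.34 -0.91  2.1  -0.56  0.23  0.81]
20 60 (-50, -31, 118) [0. 0.] [ 1.57  1.2
[... 597 characters left out ...]
.06 -0.21  0.4   0.61]
20 70 (-79, -31, 53) [0. 0.] [ 1.73  1.55 -1.01  2.04 -0.2   0.31  0.57]
20 70 (-50, -31, 118) [0. 0.] [ 1.68  1.45 -1.1   2.07 -0.26  0.28  0.49]
20 70 (-9, -31, 158) [0. 0.] [ 1.61  1.4  -1.17  2.07 -0.3   0.24  0.42]
20 70 (60, -31, 172) [0. 0.] [ 1.44  1.32 -1.11  2.01 -0.81  0.23  0.83]
10 60 (-130, -31, 60) [6.5 2.2] [ 1.72  1.3  -0.85  2.2  -1.1   0.23  1.33]
10 60 (-79, -31, 53) [12.5  4.5] [ 1.61  1.32 -0.86  2.14 -1.1   0.23  1.27]
10 60 (-50, -31, 118) [12.7  4.5] [ 1.57  1.19 -0.94  2.16 -1.1   0.23  1.11]
10 60 (-9, -31, 158) [13.2  4.8] [ 1.49  1.1  -0.99  2.13 -1.1   0.23  0.98]
10 60 (60, -31, 172) [15.4  5.9] [ 1.34  1.07 -0.98  2.03 -1.1   0.23  0.86]
```

```bash
python3 - <<'E'
from h import *
im=optics.camera('side')
b=cv2.resize(im[90:310,130:380],(750,660))[:600]
a=cv2.imread('pics/s5.png')
cv2.imwrite('pics/cmp.png',np.hstack([a[230:500,260:560],b[230:500,260:560]]))
for t in ("lower deck face",):
    A=cv2.cvtColor(a,6)[400:490,310:475].astype(np.float32);
    r=cv2.matchTemplate(cv2.cvtColor(b,6).astype(np.float32),A,cv2.TM_CCOEFF_NORMED); print(cv2.minMaxLoc(r),"ref (310,400), 3px=1px")
E
```

```text
(-0.6284152269363403, 0.9915048480033875, (132, 35), (310, 401)) ref (310,400), 3px=1px
```

View pics/cmp.png

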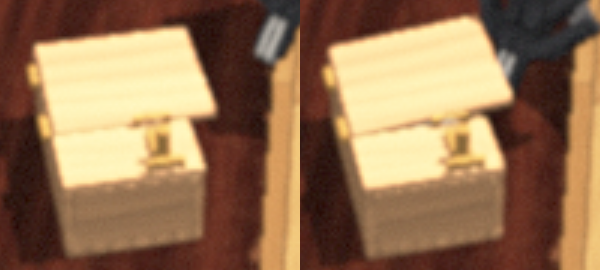

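Request:
drive_tool(
  angular=[
    [0, 0, 0],
    [0, 0, 0],
    [0, 0, 0],
    [0, 0, 0],
  ],
  translation=[
    [8, 1, -7],
    [8, 1, -7],
    [8, 1, -7],
    [0, 0, 0],
  ],
  claw=[0, 0, 0, 0],
)

```text
time_s: 11.02
tcp_pos: [0.4644, -0.2193, 0.0998]
orientation: [0.821, 0.457, 0.299, -0.166]
wrist_force: [-1.7, 0.1, -0.9]
width: 0.001
grip_force: 0.8
```

```bash
python3 go.py -49 -25 118; python3 look.py w7
```

```text
t 11.03 tip [-65.  -24.6  80.7] F [-1.58  0.65 -0.87] j [ 1.26  0.96 -0.75  1.98 -0.19  0.49  0.35]
rotvec left (tool,deg) [0.1 0.  0.1]
shift with final rot [ 33.2  10.6 -20.9] with current rot(tip) [ 33.2  10.7 -20.9]
11.025 [ 0.46444254 -0.21929478  0.09980991] [ 0.82092336  0.45732097  0.29924604 -0.16551185] [-1.70703504  0.12242848 -0.8675133 ] 0.0011487331538037333
(array([ 0.45744281, -0.229267  ,  0.24355943]), array([[ 0.85021905, -0.49048844,  0.19117703],
       [-0.52642692, -0.79320852,  0.3060963 ],
       [ 0.00150655, -0.36088964, -0.93260731]]))
caddy [183. 276.] 0.56 [ 0.529 -0.152  0.   ]
lid_lip [258. 250.] 0.6 [ 0.473 -0.202  0.07 ]
lid_hinge [104. 377.] 0.95 [ 0.591 -0.163  0.07 ]
lid_hinge [184. 280.] 0.69 [ 0.51  -0.176  0.07 ]
bolt_knob [ 52. 147.] 0.66 [ 0.48  -0.091  0.11 ]
```

View pics/w7.png

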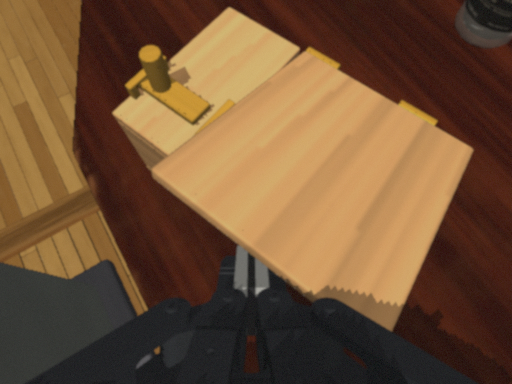

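Request:
drive_tool(
  angular=[
    [0, 0, 0],
    [0, 0, 0],
    [0, 0, 0],
    [0, 0, 0],
    [0, 0, 0],
  ],
  translation=[
    [8.5, 3.5, -4],
    [8.5, 3.5, -4],
    [8.5, 3.5, -4],
    [8.5, 3.5, -4],
    [0, 0, 0],
  ],
  claw=[0, 0, 0, 0, 0],
)

```text
time_s: 11.9
tcp_pos: [0.4845, -0.2131, 0.1337]
orientation: [0.821, 0.457, 0.299, -0.166]
wrist_force: [-0.6, -0.0, -0.3]
width: -0.001
grip_force: 0.3
```

```bash
python3 go.py -9 -25 155; python3 look.py w8
```

```text
t 11.9 tip [-44.  -25.  114.6] F [-0.54  0.16 -0.34] j [ 1.23  0.91 -0.77  1.95 -0.22  0.55  0.3 ]
rotvec left (tool,deg) [0.  0.  0.1]
shift with final rot [ 46.5  22.5 -13.8] with current rot(tip) [ 46.5  22.6 -13.8]
11.9 [ 0.48451595 -0.21310757  0.13370698] [ 0.82090842  0.45741478  0.29901937 -0.16573624] [-0.56738235 -0.01819672 -0.33595785] -0.0010741582525692975
(array([ 0.47737018, -0.22323249,  0.2774164 ]), array([[ 8.50331215e-01, -4.90621080e-01,  1.90335968e-01],
       [-5.26247337e-01, -7.93279878e-01,  3.06220142e-01],
       [ 7.51636906e-04, -3.60552342e-01, -9.32738679e-01]]))
caddy [216. 260.] 0.72 [ 0.53  -0.154  0.   ]
lid_lip [259. 242.] 0.64 [ 0.491 -0.189  0.07 ]
lid_hinge [151. 346.] 0.77 [ 0.592 -0.163  0.07 ]
bolt_knob [115. 135.] 0.68 [ 0.479 -0.089  0.109]
```

View pics/w8.png

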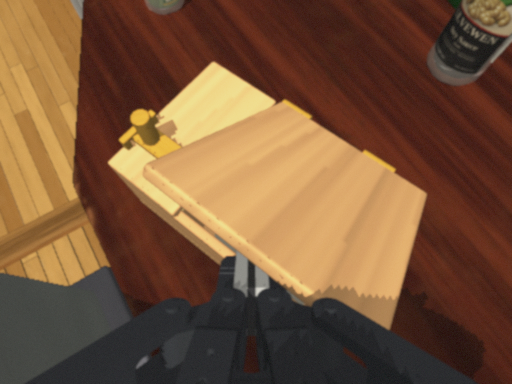

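Request:
drive_tool(
  angular=[
    [0, 0, 0],
    [0, 0, 0],
    [0, 0, 0],
    [0, 0, 0],
    [0, 0, 0],
    [0, 0, 0],
  ],
  translation=[
    [9.3, 4.5, -2.8],
    [9.3, 4.5, -2.8],
    [9.3, 4.5, -2.8],
    [9.3, 4.5, -2.8],
    [9.3, 4.5, -2.8],
    [0, 0, 0],
  ],
  claw=[0, 0, 0, 0, 0, 0],
)

```text
time_s: 12.9
tcp_pos: [0.5177, -0.2023, 0.1742]
orientation: [0.821, 0.457, 0.299, -0.166]
wrist_force: [-1.7, 0.4, 1.0]
width: -0.002
grip_force: 0.2
```

```bash
python3 go.py 35 -25 172;python3 go.py 68 -25 172
```

```text
t 12.9 tip [ -9.1 -25.1 155.1] F [-1.49  0.87  1.  ] j [ 1.18  0.85 -0.78  1.89 -0.25  0.61  0.24]
rotvec left (tool,deg) [0.  0.  0.1]
shift with final rot [36.8 28.3  8.8] with current rot(tip) [36.8 28.4  8.8]
t 12.9 tip [ -9.1 -25.1 155.1] F [-1.49  0.87  1.  ] j [ 1.18  0.85 -0.78  1.89 -0.25  0.61  0.24]
rotvec left (tool,deg) [0.  0.  0.1]
shift with final rot [56.2 49.6 25. ] with current rot(tip) [56.1 49.6 25.1]
```

Request:
drive_tool(
  angular=[
    [0, 0, 0],
    [0, 0, 0],
    [0, 0, 0],
    [0, 0, 0],
    [0, 0, 0],
    [0, 0, 0],
  ],
  translation=[
    [7.4, 5.6, 1.8],
    [7.4, 5.6, 1.8],
    [7.4, 5.6, 1.8],
    [7.4, 5.6, 1.8],
    [7.4, 5.6, 1.8],
    [0, 0, 0],
  ],
  claw=[0, 0, 0, 0, 0, 0],
)

```text
time_s: 13.65
tcp_pos: [0.5595, -0.1878, 0.1907]
orientation: [0.821, 0.457, 0.299, -0.166]
wrist_force: [-0.6, 0.8, -0.1]
width: 0.001
grip_force: 0.0
```

Request:
drive_tool(
  angular=[
    [0, 0, 0],
    [0, 0, 0],
    [0, 0, 0],
    [0, 0, 0],
    [0, 0, 0],
  ],
  translation=[
    [5, 5.3, 4],
    [5, 5.3, 4],
    [5, 5.3, 4],
    [5, 5.3, 4],
    [0, 0, 0],
  ],
  claw=[0, 0, 0, 0, 0],
)

```text
time_s: 14.28
tcp_pos: [0.5907, -0.1771, 0.1909]
orientation: [0.821, 0.457, 0.299, -0.167]
wrist_force: [0.3, -0.0, 0.5]
width: -0.002
grip_force: 0.0
```

```bash
python3 go.py -50 -40 240; python3 look.py w9; python3 -c "
from h import *
im=optics.camera('side'); cv2.imwrite('pics/s9.png',np.hstack([cv2.imread('pics/w9.png')[::1,100:500],cv2.resize(im[90:310,180:330],(262,384))]))"
```

```text
t 14.28 tip [ 68.1 -23.9 171.8] F [ 0.29 -0.14  0.49] j [ 1.04  0.85 -0.76  1.77 -0.26  0.64  0.15]
rotvec left (tool,deg) [-0. -0.  0.]
shift with final rot [ -33.4  -63.6 -117.1] with current rot(tip) [ -33.3  -63.7 -117.1]
14.275 [ 0.5907403  -0.17711434  0.19093108] [ 0.82093126  0.4571836   0.2988768  -0.16651633] [ 0.32187351 -0.04233965  0.48665404] -0.0018798496888429318
(array([ 0.58372755, -0.18749731,  0.33502466]), array([[ 8.50472570e-01, -4.90672862e-01,  1.89569381e-01],
       [-5.26019295e-01, -7.93098538e-01,  3.07080463e-01],
       [-3.28850835e-04, -3.60880662e-01, -9.32611945e-01]]))
lid_lip [174. 306.] 0.56 [ 0.688 -0.11   0.07 ]
bolt_knob [277.  42.] 0.72 [ 0.48  -0.091  0.109]
```

View pics/s9.png

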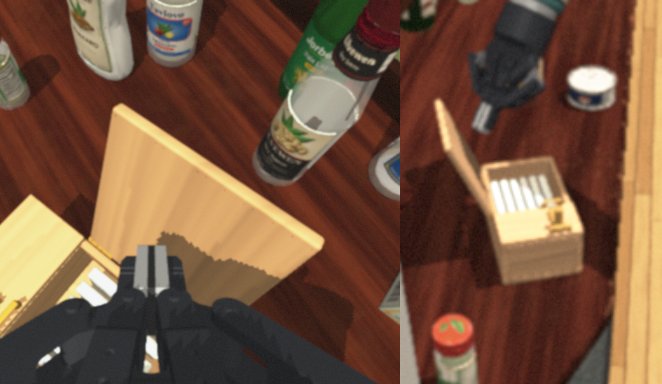

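Request:
drive_tool(
  angular=[
    [0, 0, 0],
    [0, 0, 0],
    [0, 0, 0],
    [0, 0, 0],
    [0, 0, 0],
  ],
  translation=[
    [-8, -16, -29],
    [-8, -16, -29],
    [-9, -16, -29],
    [-9, -16, -30],
    [0, 0, 0],
  ],
  claw=[0, 0, 0, 0, 0],
)

```text
time_s: 15.2
tcp_pos: [0.4811, -0.2324, 0.259]
orientation: [0.822, 0.455, 0.298, -0.165]
wrist_force: [-0.1, 0.6, 1.0]
width: -0.001
grip_force: 0.0
```

```bash
python3 - <<'E'
from h import *
cad(); im=optics.camera("side"); print(manip.get_state()["time_s"])
cv2.imwrite("pics/f.png",cv2.resize(im[90:310,130:380],(750,600)))
for l,z in dict(caddy=0,bolt_knob=.1095,honey=0,spice=0,tuna=0).items():
    print(l,[(np.round(r["position"]),np.round(onz("side",r["position"],z),3)) for r in finder.tip_of("side",l)[:1]])
E
```

```text
t 15.2 tcp caddy mm [-65.6 -52.6 259. ] tip [-53.3 -42.3 239.8]
tool axes in caddy
 [[ 0.59   0.639  0.493]
 [ 0.491 -0.769  0.41 ]
 [ 0.641  0.    -0.767]] F caddy [0.07 0.56 0.98] j [ 1.3   0.71 -0.82  1.85 -0.27  0.81  0.24]
15.25
caddy [(array([223., 252.]), array([ 0.536, -0.155,  0.   ]))]
bolt_knob [(array([210., 272.]), array([ 0.477, -0.087,  0.11 ]))]
honey [(array([138., 251.]), array([ 0.6  , -0.566,  0.   ]))]
spice [(array([314., 211.]), array([0.579, 0.126, 0.   ]))]
tuna [(array([146., 287.]), array([ 0.478, -0.535,  0.   ]))]
```

View pics/f.png

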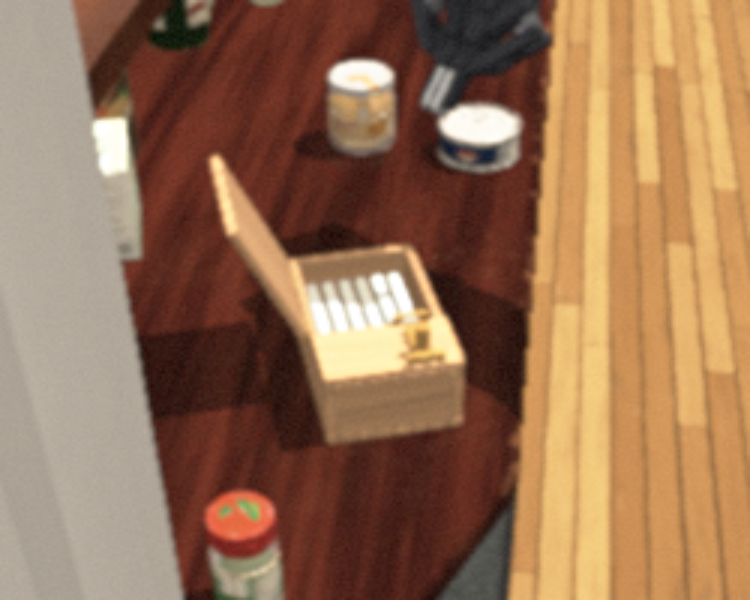

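The lid leans back on its stop, with its top edge at about (215,160). The bolt is drawn with its knob by the +y staple at (425,345), the caddy and jars stand where they did, and the hand is clear.

```bash
python3 -c "
from workcell import manip
print(manip.sign_off())"
```

```text
the job is handed in; nothing more can be done
None
```

I drew the bolt back to its end stop and flipped the lid over onto its stop; the last picture shows the caddy, jars and tin unmoved and the hand clear. I handed the job in at about 15 s, but `sign_off()` returned no verdict.

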